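Dial open the cacao sample lockbox

ROBOT

A 6-joint arm with a two-finger parallel gripper is mounted at the origin on the work surface. World frame = base frame: x ahead of the robot, y to its left, z up, the work surface at z = 0. Lengths are in mm, angles in rad, forces in N, time in s.
With the tool pointing down it reaches from about 350 to 775 mm from the base axis. Payload 7.3 kg.
Tool frame: the origin (TCP) lies midway between the tips of the shut fingers; the grasp point (between the pads) lies 19 mm behind it; z points along the fingers, y is the line along which they close (so a half turn about z gives the same grasp; the last joint's range is limited). The gripper opens to 92 mm and grips with 3 to 60 N. Pads are 19 mm wide; open, the fingers measure 130 mm over their backs; the gripper's body (75 mm by 190 mm) begins 47 mm behind the grasp point.
Start: joints at [-1.44, 0.342, 1.524, -0, 1.275, -0.146], TCP at [143.493, -505.029, 226.741] pointing down, gripper open.
Joint ranges: [-2.53, 2.53], [-0.77, 2.02], [0.04, 2.7], [-1, 4.14], [0.28, 2.66], [-3.11, 3.11]. Speed limits (rad/s): [2.57, 2.57, 3.14, 3.14, 3.14, 3.14].

INTERFACE

Orientations are given as [roll, pitch, yaw] about the fixed x, y, z axes, in that order (R = Rz(yaw) Ry(pitch) Rx(roll)).
In Python, from plant import bot gives the robot as it stands. The module is installed in compiled form; this text tells all that it offers.
- The arm moves only by the shell command python3 -m crank 'ROWS' [OPENING]. ROWS is JSON, a list of rows, each a list of 6 numbers: the shift along the tool's x, y, z in m, then the turn, a rotation vector about the tool's x, y, z in rad. In form: [[dx, dy, dz, wx, wy, wz], ...]. A call has 1 to 5 rows; each row shifts and turns the commanded pose from where the row before left it, along the tool's axes as they then stand; what a row does not reach is not made up. A row lasts 1/8 s, in which the tool goes at most 62.5 mm and 10.7 degrees, less where a joint would pass 70% of its speed; a pose out of reach is approached as far as the arm can. A call is refused whole if a number of a shift passes 0.0625 or a number of a turn 0.188, either way. A call with a gripper value outside its range is refused whole. OPENING is the opening in per cent of the stroke, from 0 (shut) to 100 (fully open), set as the call begins (- or left out, the last holds). The fingers move at their own pace and stop on an object; the grip force is fixed at half the most. Time passes only in rows, so rows that do not move let the fingers close. It gives the time, the measured TCP pose, the force, the opening and the grip force at its end, in the units of the state.
- bot.get_obs(): the state, without advancing time (a new reading comes with each control period).
- bot.capture(name): name is "side" or "top" or "wrist"; returns a dict with "color" (384x512x3 uint8, blue, green, red), "fov_y" (degrees; the focal length in pixels is half the picture's height over the tangent of half this angle, whatever the lens; pixels are square), "cx", "cy" (the principal point, pixels), "extrinsics" (4x4, takes a point from world to camera coordinates); the wrist camera has in their place "tool_from_camera" (4x4, takes a point from camera to tool coordinates, whose origin is the TCP and whose axes are the flange's). Camera axes: x right, y up, looking along -z (the intrinsics and any distortion apply to the point x, -y, -z); pixel columns grow to the right and rows downward; lengths in mm; the calibration is good to about 2 mm. A picture is of the moment at which its call begins: read the wrist's pose just before it. There is no depth.
- bot.close_job(): hands the job in; it is judged then, once.
The state is a dict: "time": time; "joint_positions": joint angles; "dq": joint speeds; "tau": joint torques, N m; "tool_pos": TCP position; "tcp_rot": TCP orientation; "contact_force": force on the tool from outside, world axes, zero at the start; "moment": the same for the moment, N m; "grip_width": finger opening in mm; "finger_force": force on a finger pad.
Only numpy, scipy, OpenCV 4.12 (cv2) and the standard library are available. Lean on these libraries where they do the work, as an engineer would, in place of code of your own. Each camera call takes 0.05 s, during which the arm holds its last target. There are 200 camera calls.

TASK

Open the green cacao sample box: push the dial round by its black post, first clockwise (seen from above) for at least two full turns and on until the post points at the red mark, then counterclockwise past the blue mark once and on to stop at blue the second time it comes up, then clockwise straight to the yellow mark. Then draw the bolt by its brass knob fully towards the dial and push the red bar to slide the hatch fully open, away from the robot, leaving the bowl, jar and spoon alone.

Things in the scene. Friction and masses are not known exactly. Their poses are not given: they have to be found in the camera images.
- lockbox: green steel box fixed to the table, 260 mm along its x, 320 mm along its y, 90 mm high; origin at the centre of its underside, z up; turned by a yaw of up to 0.35 rad from the world axes. The dial is on its top at the -y half, the hatch on its top at the +y half.
- dial: aluminium dial, 100 mm diameter, its top 10 mm above the box's top; turns endlessly both ways and stops within some degrees when no longer pushed (1 to 5 N at the post). It drags hidden wheels, each following less than a turn behind. Numbers count within about 7 degrees. Red overshot: go round once more; blue or yellow overshot: start again. Origin on its axis at table height, x towards the post
- dial_axis (a point): centre of the dial on the box's top face (at box x +10, y -90, z 90 mm). The dial has a black line from the centre to the post and a hub of 20 mm diameter, 4 mm high, in its middle
- dial_post (a point): centre of the top of the dial's black upright post: a freely spinning sleeve, 12 mm diameter, 38 mm tall above the dial, 36 mm from the axis; the direction from dial_axis to it is the dial's pointer. Push it sideways with shut fingertips that follow behind it on a circle a few mm wider, in short steps (up to 0.6 rad); nothing taller than the dial stands within 85 mm of the axis
- red_mark (a point): red tab on the fixed dark ring round the dial, 59 mm from the axis: first number. Seen from above at 132 degrees counterclockwise from the box's +x
- blue_mark (a point): blue tab on the same ring: second number, at 241 degrees
- yellow_mark (a point): yellow tab on the same ring: third number, at 34 degrees
- bolt_knob (a point): centre of the top of the bolt's brass knob, 14 mm diameter, 32 mm tall, standing on a flat steel bar 7 mm high that lies across the hatch's path; it slides along the box's -y (towards the dial)
- bolt (a joint): travel of the bolt, m: 0 locked, 0.025 fully drawn; it stays where it is left, needs about 3 N, and stops at about 0.004 if the combination is wrong
- hatch_bar (a point): middle of the top edge of the hatch's red push bar: 70 mm long along the box's y, 8 mm thick along x, its top 36 mm above the box's top, on a steel plate whose top is 6 mm above the box's top; fixed guide strips 9 mm high run along the plate's sides. Slides along the box's +x. 40 mm of free flat top lie on the bar's -x side for the fingertips
- hatch (a joint): travel of the hatch, m: 0 shut, 0.105 fully open; needs about 3 N; blocked until the bolt is drawn
- bowl: steel bowl of cacao beans, 156 mm wide, 55 mm high, loose, origin under its centre: leave alone
- jar: amber glass jar, 68 mm wide, 100 mm high, loose, origin under its centre: leave alone
- spoon: wooden spoon lying on the table, loose: leave alone

How it is judged:
By the outcome, as a careful person would: the job done as asked, in the order asked, and still so for the second after the job is handed in, with the robot touching nothing.
It also fails if it takes over 72 s, if anything falls off the work surface, if the arm or the gripper's body presses on something with over 40 N, if the wrist force passes 120 N, or if a joint passes its speed limit or range.

## Working session

There is one attempt and no reset: what is moved stays moved. The work goes in short steps, Python scripts to look and compute and a shell command to move; the robot and the scene stay as the last step left them, time stands still between calls to the robot, and variables do not carry over. Pictures are saved under pics/ and viewed, at most 10 in all, crops included, and the job is handed in when it is done.

```bash
mkdir -p pics
python3 - <<'E'
from plant import bot
import cv2,numpy as np
o=bot.get_obs();print({k:np.round(v,3).tolist() for k,v in o.items()})
for n in("top","side"):
    c=bot.capture(n);cv2.imwrite(f"pics/{n}0.png",c["color"]);print(n,{k:(np.round(v,4).tolist()) for k,v in c.items() if k!="color"})
a=cv2.imread("pics/top0.png");cv2.imwrite("pics/top0b.png",cv2.resize(a,(768,576)))
E
```

```text
{'time': 0.0, 'joint_positions': [-1.44, 0.343, 1.525, 0.0, 1.275, -0.146], 'dq': [-0.001, 0.0, -0.001, 0.002, 0.001, 0.0], 'tau': [0.0, -43.123, -24.422, 0.072, 0.056, -0.0], 'tool_pos': [143.451, -504.597, 226.037], 'tcp_rot': [-3.14, -0.0, 0.277], 'contact_force': [-0.246, 0.294, -0.38], 'moment': [0.035, -0.039, -0.03], 'finger_force': 0.0, 'grip_width': 91.612}
top {'fov_y': 54.795, 'cx': 252.4785, 'cy': 192.7245, 'extrinsics': [[0.0139, -0.9998, -0.0141, 14.3182], [0.9943, 0.0123, 0.1056, -553.503], [-0.1054, -0.0155, 0.9943, -969.1694], [0.0, 0.0, 0.0, 1.0]]}
side {'fov_y': 44.6676, 'cx': 253.5785, 'cy': 191.5234, 'extrinsics': [[-0.8134, -0.5817, 0.0034, 440.9072], [0.3845, -0.5333, 0.7535, -289.0176], [-0.4365, 0.6142, 0.6575, -942.2929], [0.0, 0.0, 0.0, 1.0]]}
```

View pics/top0b.png

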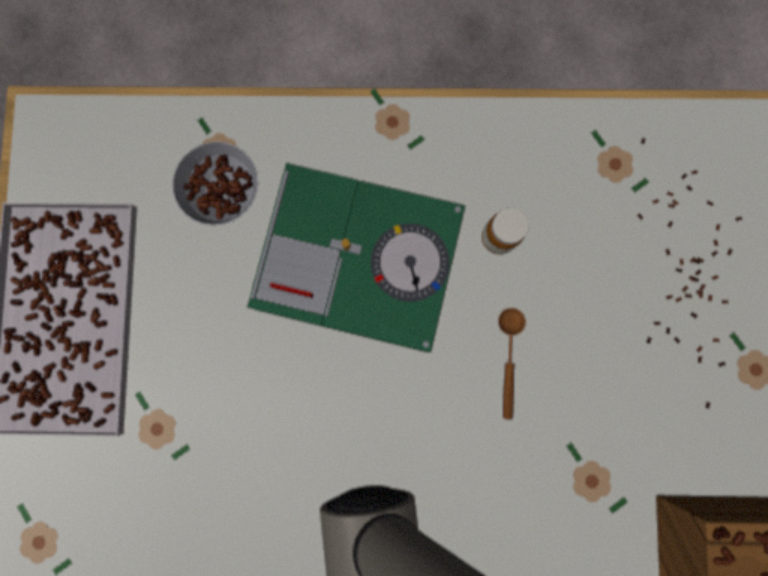

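View pics/side0.png

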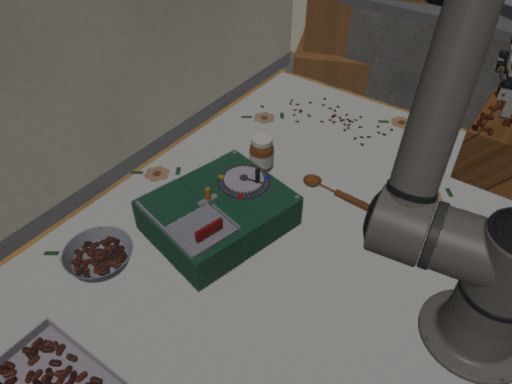

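The top view (768 px wide) shows the dial centre at (410,261) and the post at (417,282). The tabs are red (379,279), yellow (397,229) and blue (436,286), the knob is at (346,243), the bar at (291,290), and the box corners at (288,164), (465,206), (431,352) and (248,308). The side view agrees, with the jar just beyond the dial.

```bash
cat > h.py <<'E'
from plant import bot
import cv2,numpy as np
from scipy.optimize import least_squares
from scipy.spatial.transform import Rotation as R
def camT(c,o=None):
    if "extrinsics" in c: return np.array(c["extrinsics"])
    T=np.eye(4);T[:3,:3]=R.from_euler("xyz",o["tcp_rot"]).as_matrix();T[:3,3]=o["tool_pos"]
    return np.linalg.inv(T@np.array(c["tool_from_camera"]))
def foc(c): return 192/np.tan(np.radians(c["fov_y"])/2)
def proj(P,c,T):
    q=np.atleast_2d(P)@T[:3,:3].T+T[:3,3];f=foc(c)
    return np.c_[c["cx"]-f*q[:,0]/q[:,2],c["cy"]+f*q[:,1]/q[:,2]]
def ray(uv,z,c,T):
    f=foc(c);d=np.array([(uv[0]-c["cx"])/f,-(uv[1]-c["cy"])/f,-1])@T[:3,:3];o=-T[:3,:3].T@T[:3,3]
    return o+d*(z-o[2])/d[2]
def b2w(P,p):
    P=np.atleast_2d(P);cs,s=np.cos(p[2]),np.sin(p[2])
    return np.c_[p[0]+cs*P[:,0]-s*P[:,1],p[1]+s*P[:,0]+cs*P[:,1],P[:,2]]
def tab(d,r=59,z=92): a=np.radians(d);return [10+r*np.cos(a),-90+r*np.sin(a),z]
def fit(P,uv,c,T,p0):
    return least_squares(lambda p:(proj(b2w(P,p),c,T)-uv).ravel(),p0,x_scale=[100,100,.3],loss="soft_l1")
E
python3 - <<'E'
from h import *
c=bot.capture("top");T=camT(c)
P=[[130,160,90],[130,-160,90],[-130,-160,90],[-130,160,90],[10,-90,104],tab(132),tab(241),tab(34)]
uv=np.array([[288,164],[465,206],[431,352],[248,308],[410,261],[379,279],[436,286],[397,229]])/1.5
r=fit(P,uv,c,T,[550,0,-.2]);p=r.x;print(p.round(3));print(r.fun.reshape(-1,2).round(1).tolist())
def w2b(w): 
    d=w[:2]-p[:2];cs,s=np.cos(p[2]),np.sin(p[2]);return np.array([cs*d[0]+s*d[1],-s*d[0]+cs*d[1]])
for n,u,z in(("post",(417,282),138),("knob",(346,243),129),("bar",(291,290),126),("jar",(512,222),100)):
    w=ray(np.array(u)/1.5,z,c,T);print(n,w.round(1),w2b(w).round(1))
print("axis",b2w([10,-90,90],p).round(1))
for k in ("red",132),("blue",241),("yel",34): print(k[0],k[1]+np.degrees(p[2]))
E
```

```text
[ 6.03001e+02  5.83710e+01 -2.25000e-01]
[[-1.7, -1.0], [0.6, -1.0], [0.3, 0.8], [-1.0, 0.0], [0.2, 0.2], [0.2, -0.1], [-0.1, -0.1], [0.5, 0.8]]
post [553.9 -41.2 138. ] [ -25.7 -108. ]
knob [617.7  74.5 129. ] [10.7 19. ]
bar [539.8 162.7 126. ] [-84.9  87.6]
jar [ 662.2 -202.5  100. ] [ 115.8 -241.2]
axis [[592.7 -31.6  90. ]]
red 119.1357930392498
blue 228.1357930392498
yel 21.135793039249805
```

```bash
python3 -m crank '[[0,0,0,0,0,0.138],[0,0,0,0,0,0.138],[0.04,-0.0395,0,0,0,0],[0.04,-0.0395,0,0,0,0],[0.04,-0.0395,0,0,0,0]]' 0; python3 -m crank '[[0.04,-0.0395,0,0,0,0],[0.04,-0.0395,0,0,0,0],[0.04,-0.0395,0,0,0,0],[0.04,-0.0395,0,0,0,0],[0.04,-0.0395,0,0,0,0]]'; python3 -m crank '[[0.04,-0.0395,0,0,0,0],[0.04,-0.0395,0,0,0,0],[0.04,-0.0395,0,0,0,0],[0,0,0,0,0,0],[0,0,0,0,0,0]]'
python3 - <<'E'
from h import *
o=bot.get_obs();c=bot.capture("wrist");print(o["tool_pos"],o["tcp_rot"],np.array(c["tool_from_camera"]).round(3).tolist(),c["fov_y"],o["joint_positions"])
cv2.imwrite("pics/w1.png",c["color"])
T=camT(c,o);p=[603,58.4,-.225]
print(proj(b2w([[10,-90,104],tab(132),tab(241),tab(34)],p),c,T).round(0).tolist())
E
```

```text
time: 0.78
tool_pos: [264.2, -385.1, 226.5]
tcp_rot: [-3.141, -0.0, -0.0]
contact_force: [0.4, -1.2, 0.2]
grip_width: 46.4
finger_force: 0.0
time: 1.4
tool_pos: [464.3, -187.3, 226.6]
tcp_rot: [3.141, 0.0, 0.001]
contact_force: [0.6, -1.6, -0.9]
grip_width: 0.9
finger_force: 0.0
time: 2.02
tool_pos: [582.7, -70.2, 226.1]
tcp_rot: [3.141, 0.001, 0.001]
contact_force: [-0.8, -0.6, -1.3]
grip_width: 0.6
finger_force: 0.0
[582.66008904 -70.20175828 226.13461939] [3.14140205e+00 1.48386753e-03 1.40126186e-03] [[0.0, 0.963, 0.269, 71.958], [1.0, -0.0, 0.0, 0.116], [0.0, 0.269, -0.963, -157.798], [0.0, 0.0, 0.0, 1.0]] 63.76644567919691 [-2.50155932e-01  4.57729370e-01  1.34574195e+00 -5.69115906e-04
  1.33951109e+00  1.31936983e+00]
[[213.0, 175.0], [163.0, 201.0], [260.0, 211.0], [189.0, 114.0]]
```

View pics/w1.png

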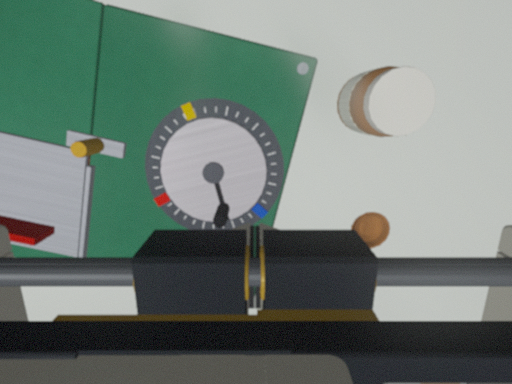

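The wrist view shows the hub at (213,173), red (162,200), blue (260,211), yellow (188,111), and the post near (221,212). All are within 3 px of the predicted positions, so the fit is good enough to work with.

```bash
cat >> h.py <<'E'
C=np.array([592.7,-31.6])
def dial(n="wrist",save=None):
    "world angle (deg) of the dark line, from samples on the dial's top between hub and post"
    o=bot.get_obs();c=bot.capture(n);T=camT(c,o)
    if save: cv2.imwrite(save,c["color"])
    g=cv2.cvtColor(c["color"],cv2.COLOR_BGR2GRAY).astype(np.float32)
    a=np.arange(0,360,1.);r=np.arange(14,29,1.)
    A,Rr=np.meshgrid(np.radians(a),r,indexing="ij")
    uv=proj(np.c_[(C[0]+Rr*np.cos(A)).ravel(),(C[1]+Rr*np.sin(A)).ravel(),np.full(A.size,100.)],c,T).astype(np.float32)
    m=cv2.remap(g,uv[:,:1].copy(),uv[:,1:].copy(),cv2.INTER_LINEAR).reshape(A.shape).mean(1)
    runs=[];d=np.clip(np.median(m)*.8-m,0,None)
    i=int(d.argmax());k=(np.arange(-15,16)+i)%360
    ang=a[i]+(np.arange(-15,16)*d[k]).sum()/max(d[k].sum(),1e-6)
    return round(float(ang),1),int(m.min()),int(np.median(m)),int((d>0).sum()),o["tool_pos"].round(1),round(o["time"],2)
def lag(t,r,s,hx=9.5,hy=19.):
    "post angle when tool (yaw 0) at angle t, radius r pushes in direction s"
    q=r*np.array([np.cos(np.radians(t)),np.sin(np.radians(t))])
    for k in np.arange(0,120,.5):
        b=np.radians(t+s*k);e=np.abs(36*np.array([np.cos(b),np.sin(b)])-q)-[hx,hy]
        if np.hypot(*np.maximum(e,0))>=6 : return t+s*k
E
python3 - <<'E'
from h import *
print(dial(),dial("top"))
w=lambda t,r=41:r*np.array([np.cos(np.radians(t)),np.sin(np.radians(t))])
for i in range(12):
    t=255-30*i;d=w(t-30)-w(t);print(t,"->",t-30,(d*[1,-1]).round(1),"post cw",lag(t-30,41,-1),"ccw",lag(t-30,41,1))
E
```

```text
(195.0, 51, 178, 15, array([582.4, -70.8, 226.4]), 2.08) (147.4, 54, 95, 61, array([582.4, -71.1, 226.6]), 2.12)
255 -> 225 [-18.4 -10.6] post cw 186.0 ccw 248.0
225 -> 195 [-10.6 -18.4] post cw 156.0 ccw 228.0
195 -> 165 [  0.  -21.2] post cw 132.0 ccw 204.0
165 -> 135 [ 10.6 -18.4] post cw 112.0 ccw 174.0
135 -> 105 [ 18.4 -10.6] post cw 82.0 ccw 136.5
105 -> 75 [21.2 -0. ] post cw 43.5 ccw 98.0
75 -> 45 [18.4 10.6] post cw 6.0 ccw 68.0
45 -> 15 [10.6 18.4] post cw -24.0 ccw 48.0
15 -> -15 [ 0.  21.2] post cw -48.0 ccw 24.0
-15 -> -45 [-10.6  18.4] post cw -68.0 ccw -6.0
-45 -> -75 [-18.4  10.6] post cw -98.0 ccw -43.5
-75 -> -105 [-21.2  -0. ] post cw -136.5 ccw -82.0
```

```bash
python3 -m crank '[[-0.0005,-0.0005,0.057,0,0,0],[0,0,0.057,0,0,0],[-0.0184,-0.0106,0,0,0,0],[-0.0106,-0.0184,0,0,0,0],[0,-0.0212,0,0,0,0]]'; python3 -c "
from h import *
print(dial(save='pics/w2.png'))"
```

```text
time: 2.8
tool_pos: [553.3, -19.5, 113.9]
tcp_rot: [3.141, -0.002, -0.001]
contact_force: [-1.0, -0.8, -0.4]
grip_width: 0.5
finger_force: 0.5
(130.3, 54, 186, 16, array([553.3, -19.5, 113.9]), 2.8)
```

View pics/w2.png

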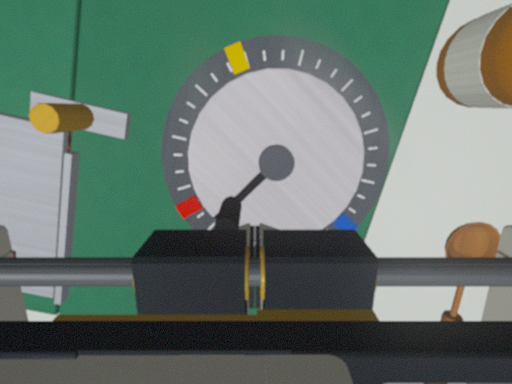

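The post points at about 130°, as the contact model predicted: seen at (230,205), with red at (189,207). I'll push on through the first full turn.

```bash
python3 -m crank '[[0.0106,-0.0184,0,0,0,0],[0.0184,-0.0106,0,0,0,0],[0.0212,0,0,0,0,0],[0.0184,0.0106,0,0,0,0]]'; python3 -c "
from h import *
print(dial())"; python3 -m crank '[[0.0106,0.0184,0,0,0,0],[0,0.0212,0,0,0,0],[-0.0106,0.0184,0,0,0,0],[-0.0184,0.0106,0,0,0,0]]'; python3 -c "
from h import *
print(dial())"; python3 -m crank '[[-0.0212,0,0,0,0,0],[-0.0184,-0.0106,0,0,0,0],[-0.0106,-0.0184,0,0,0,0],[0,-0.0212,0,0,0,0]]'; python3 -c "
from h import *
print(dial())"
```

```text
time: 3.35
tool_pos: [623.5, 0.5, 113.4]
tcp_rot: [-3.141, -0.001, 0.002]
contact_force: [-0.5, 1.8, 0.4]
grip_width: 0.4
finger_force: 1.1
(25.6, 37, 57, 106, array([6.235e+02, 5.000e-01, 1.134e+02]), 3.35)
time: 3.9
tool_pos: [603.4, -72.0, 112.8]
tcp_rot: [3.141, -0.002, -0.001]
contact_force: [2.4, 0.8, -0.6]
grip_width: 0.2
finger_force: 1.5
(264.3, 33, 54, 62, array([603.4, -72. , 112.8]), 3.9)
time: 4.45
tool_pos: [552.0, -20.1, 112.9]
tcp_rot: [3.141, 0.002, -0.001]
contact_force: [-2.8, -1.9, 1.0]
grip_width: 0.6
finger_force: 1.2
(134.3, 53, 185, 16, array([552. , -20.1, 112.9]), 4.45)
```

```bash
python3 -m crank '[[0.0106,-0.0184,0,0,0,0],[0.0184,-0.0106,0,0,0,0],[0.0212,0,0,0,0,0],[0.0184,0.0106,0,0,0,0]]';  python3 -m crank '[[0.0106,0.0184,0,0,0,0],[0,0.0212,0,0,0,0],[-0.0106,0.0184,0,0,0,0],[-0.0184,0.0106,0,0,0,0]]';  python3 -m crank '[[-0.0212,0,0,0,0,0],[-0.0184,-0.0106,0,0,0,0],[-0.0106,-0.0184,0,0,0,0],[0,-0.0106,0,0,0,0],[0,-0.0106,0,0,0,0]]'; python3 -c "
from h import *
print(dial());print([(t,lag(t,41,-1)) for t in (165,160,155,150,145,140)])"
```

```text
time: 5.0
tool_pos: [621.2, -0.1, 112.3]
tcp_rot: [-3.141, 0.004, 0.002]
contact_force: [-1.5, 3.1, 0.9]
grip_width: 0.4
finger_force: 1.8
time: 5.5
tool_pos: [604.2, -71.6, 112.7]
tcp_rot: [3.141, -0.003, -0.0]
contact_force: [3.7, 0.8, -2.8]
grip_width: 0.6
finger_force: 1.9
time: 6.12
tool_pos: [552.9, -18.9, 112.8]
tcp_rot: [-3.141, 0.002, 0.001]
contact_force: [-5.4, -0.1, 3.1]
grip_width: 0.0
finger_force: 2.4
(133.1, 55, 186, 16, array([552.9, -18.9, 112.8]), 6.12)
[(165, np.float64(132.0)), (160, np.float64(129.5)), (155, np.float64(126.5)), (150, np.float64(123.5)), (145, np.float64(120.0)), (140, np.float64(116.0))]
```

```bash
python3 -m crank '[[0.0015,-0.0036,0,0,0,0],[0.002,-0.0036,0,0,0,0],[0.0022,-0.003,0,0,0,0],[0,0,0,0,0,0]]'; python3 -c "
from h import *
print(dial(save='pics/w3.png'))
o=bot.get_obs();c=bot.capture('wrist');T=camT(c,o)
h=cv2.cvtColor(c['color'],cv2.COLOR_BGR2HSV)
for n,lo,hi in(('yel',20,35),('blue',105,130),('red',0,8)):
    m=cv2.inRange(h,(lo,170,90),(hi,255,255));k,_,s,ce=cv2.connectedComponentsWithStats(m)
    for j in range(1,k):
        w=ray(ce[j],92,c,T)[:2]-C
        if s[j,4]>30 and 50<np.hypot(*w)<70: print(n,s[j,4],np.hypot(*w).round(1),np.degrees(np.arctan2(w[1],w[0])).round(1)%360)
"
```

```text
time: 6.68
tool_pos: [559.3, -8.7, 112.6]
tcp_rot: [-3.141, 0.0, 0.001]
contact_force: [-3.9, -0.1, 3.5]
grip_width: 0.7
finger_force: 2.1
(118.4, 56, 192, 16, array([559.3,  -8.7, 112.6]), 6.67)
yel 447 61.7 20.4
blue 181 59.6 230.1
red 308 58.8 117.1
```

The dial reads 118.4° against red at 117–119°, so it is at red. Next I'll lift over the post to its other side and push counterclockwise.

```bash
python3 -m crank '[[-0.002,0.0015,0,0,0,0],[0,0,-0.045,0,0,0],[0.046,-0.018,0,0,0,0],[0,0,0,0,0,0],[0,0,0.045,0,0,0]]'; python3 -c "
from h import *
print(dial())"
```

```text
time: 7.4
tool_pos: [606.2, 6.8, 115.0]
tcp_rot: [3.14, -0.009, 0.001]
contact_force: [-0.0, 0.7, -1.5]
grip_width: 0.3
finger_force: 0.0
(90.5, 37, 58, 56, array([606.2,   6.8, 115. ]), 7.4)
```

```bash
python3 -m crank '[[-0.0222,0,0,0,0,0],[-0.0184,0.0106,0,0,0,0],[-0.0106,0.0184,0,0,0,0],[0,0.0212,0,0,0,0]]'; python3 -c "
from h import *
print(dial())"; python3 -m crank '[[0.0106,0.0184,0,0,0,0],[0.0184,0.0106,0,0,0,0],[0.0212,0,0,0,0,0],[0.0184,-0.0106,0,0,0,0]]'; python3 -m crank '[[0.0106,-0.0184,0,0,0,0],[0,-0.0212,0,0,0,0],[-0.0106,-0.0184,0,0,0,0],[-0.0184,-0.0106,0,0,0,0]]'; python3 -m crank '[[-0.0212,0,0,0,0,0],[-0.0184,0.0106,0,0,0,0],[-0.0053,0.0092,0,0,0,0],[-0.0053,0.0092,0,0,0,0],[0,0,0,0,0,0]]'; python3 -c "
from h import *
print(dial())"
```

```text
time: 7.95
tool_pos: [551.3, -44.1, 113.1]
tcp_rot: [3.142, 0.0, 0.001]
contact_force: [-1.2, 0.7, 0.6]
grip_width: 0.6
finger_force: 0.4
(224.6, 49, 179, 16, array([551.3, -44.1, 113.1]), 7.95)
time: 8.5
tool_pos: [622.1, -63.0, 112.6]
tcp_rot: [3.141, -0.0, -0.001]
contact_force: [-1.1, -1.4, -0.9]
grip_width: 0.8
finger_force: 0.5
time: 9.0
tool_pos: [601.7, 9.2, 112.7]
tcp_rot: [-3.142, -0.001, 0.003]
contact_force: [1.8, -1.2, -1.9]
grip_width: 0.4
finger_force: 1.6
time: 9.62
tool_pos: [552.0, -22.4, 112.9]
tcp_rot: [3.141, -0.0, -0.0]
contact_force: [0.0, 1.5, 0.8]
grip_width: 0.5
finger_force: 0.4
(205.6, 51, 184, 15, array([552. , -22.4, 112.9]), 9.62)
```

```bash
python3 -m crank '[[0,0.004,0,0,0,0],[0,0.004,0,0,0,0],[0,0.004,0,0,0,0],[0,0.003,0,0,0,0],[0,0,0,0,0,0]]'; python3 -c "
from h import *
print(dial())"
```

```text
time: 10.3
tool_pos: [551.7, -37.3, 112.6]
tcp_rot: [3.141, 0.001, 0.0]
contact_force: [-3.0, 0.2, 0.0]
grip_width: 0.3
finger_force: 1.3
(224.5, 51, 180, 15, array([551.7, -37.3, 112.6]), 10.3)
```

```bash
python3 -m crank '[[0,0.001,0,0,0,0],[0,0.001,0,0,0,0],[0,0.001,0,0,0,0],[0,0,0,0,0,0]]'; python3 -c "
from h import *
print(dial(save='pics/w4.png'))
o=bot.get_obs();c=bot.capture('wrist');T=camT(c,o)
h=cv2.cvtColor(c['color'],cv2.COLOR_BGR2HSV)
for n,lo,hi in(('yel',20,35),('blue',105,130),('red',0,8)):
    m=cv2.inRange(h,(lo,170,60),(hi,255,255));k,_,s,ce=cv2.connectedComponentsWithStats(m)
    for j in range(1,k):
        w=ray(ce[j],92,c,T)[:2]-C
        if s[j,4]>30 and 50<np.hypot(*w)<70: print(n,s[j,4],np.hypot(*w).round(1),np.degrees(np.arctan2(w[1],w[0])).round(1)%360)
"
```

```text
time: 10.85
tool_pos: [552.0, -39.9, 112.6]
tcp_rot: [3.141, 0.0, 0.001]
contact_force: [-2.6, 0.3, 0.9]
grip_width: 0.2
finger_force: 1.5
(225.1, 49, 180, 16, array([552. , -39.9, 112.6]), 10.85)
yel 428 61.9 20.6
blue 261 57.9 229.3
red 293 59.4 116.8
```

View pics/w4.png

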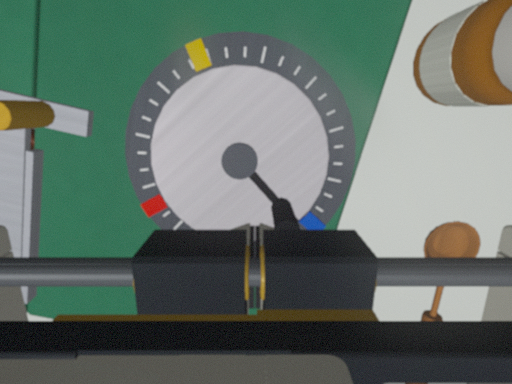

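The hub is at (240,160), the line runs through (280,203) and blue is at (312,221), so the post looks several degrees short of blue. The wrist calibration seems shifted by about 2.5 mm, so I'll re-measure both saved pictures using direction only.

```bash
cat >> h.py <<'E'
def tabs(img,c,T):
    h=cv2.cvtColor(img,cv2.COLOR_BGR2HSV);L={}
    for n,lo,hi in(('yel',20,35),('blue',105,130),('red',0,8)):
        k,_,s,ce=cv2.connectedComponentsWithStats(cv2.inRange(h,(lo,170,60),(hi,255,255)))
        for j in range(1,k):
            w=ray(ce[j],92,c,T)[:2]
            if s[j,4]>30 and 48<np.hypot(*(w-C))<72: L[n]=(w,int(s[j,4]))
    return L
def precise(img,c,o):
    "hub centre from its dark blob, then line angle about that centre"
    T=camT(c,o);g=cv2.cvtColor(img,cv2.COLOR_BGR2GRAY).astype(np.float32)
    u0=proj([[*C,104]],c,T)[0]
    Y,X=np.mgrid[:384,:512];dark=(g<120)&(np.hypot(X-u0[0],Y-u0[1])<32)
    op=cv2.morphologyEx(dark.astype(np.uint8),cv2.MORPH_OPEN,cv2.getStructuringElement(cv2.MORPH_ELLIPSE,(19,19)))
    hub=ray(cv2.findNonZero(op).reshape(-1,2).mean(0),103,c,T)[:2]
    a=np.arange(0,360,.5);m=[]
    r=np.arange(15,27,1.);A,Rr=np.meshgrid(np.radians(a),r,indexing="ij")
    uv=proj(np.c_[(hub[0]+Rr*np.cos(A)).ravel(),(hub[1]+Rr*np.sin(A)).ravel(),np.full(A.size,100.)],c,T).astype(np.float32)
    m=cv2.remap(g,uv[:,:1].copy(),uv[:,1:].copy(),cv2.INTER_LINEAR).reshape(A.shape).mean(1)
    d=np.clip(np.median(m)*.8-m,0,None);i=int(d.argmax());k=np.arange(-20,21)
    th=a[i]+.5*(k*d[(i+k)%720]).sum()/max(d.sum()*0+d[(i+k)%720].sum(),1e-6)
    return hub,th,{n:(round(float(np.hypot(*(w-hub))),1),round(float(np.degrees(np.arctan2(*(w-hub)[::-1])))%360,1),s) for n,(w,s) in tabs(img,c,T).items()}
E
python3 - <<'E'
from h import *
c=bot.capture("wrist");o=bot.get_obs();print(precise(c["color"],c,o))
o3=dict(tool_pos=np.array([559.3,-8.7,112.6]),tcp_rot=np.array([-3.141,0,.001]))
print(precise(cv2.imread("pics/w3.png"),c,o3))
E
```

```text
(array([595.24843544, -31.64485799]), np.float64(220.5450208956432), {'yel': (59.6, 21.5, 429), 'blue': (59.6, 227.4, 261), 'red': (60.6, 118.9, 302)})
(array([595.312725 , -31.3484284]), np.float64(124.59046833904026), {'yel': (59.1, 21.1, 449), 'blue': (61.6, 228.4, 176), 'red': (59.8, 119.4, 311)})
```

Measured from the true hub, red had stopped at 124.6° against 119.1°, which is too close to the 7° tolerance. There is plenty of time left, so I'll start the combination again with this better measurement.

```bash
python3 -m crank '[[0,-0.002,0,0,0,0],[0,0,-0.045,0,0,0],[0.027,0.0165,0,0,0,0],[0.026,0.0165,0,0,0,0],[0,0,0,0,0,0]]'; python3 -m crank '[[0,0,0.045,0,0,0],[-0.0212,0,0,0,0,0],[-0.0184,-0.0106,0,0,0,0],[-0.0106,-0.0184,0,0,0,0],[0,-0.0212,0,0,0,0]]'; python3 -c "
from h import *
o=bot.get_obs();c=bot.capture('wrist');print(precise(c['color'],c,o))"
```

```text
time: 11.62
tool_pos: [607.1, -71.8, 157.7]
tcp_rot: [3.141, -0.003, -0.0]
contact_force: [0.5, 0.5, -0.5]
grip_width: 0.2
finger_force: 0.0
time: 12.25
tool_pos: [554.2, -19.4, 113.1]
tcp_rot: [3.142, -0.0, 0.0]
contact_force: [0.7, -0.3, 0.9]
grip_width: 0.3
finger_force: 0.3
(array([595.34609447, -31.49050552]), np.float64(133.5308552850949), {'yel': (59.3, 21.3, 451), 'blue': (59.2, 227.8, 191), 'red': (60.0, 119.3, 313)})
```

```bash
python3 -m crank '[[0.0106,-0.0184,0,0,0,0],[0.0184,-0.0106,0,0,0,0],[0.0212,0,0,0,0,0],[0.0184,0.0106,0,0,0,0]]';  python3 -m crank '[[0.0106,0.0184,0,0,0,0],[0,0.0212,0,0,0,0],[-0.0106,0.0184,0,0,0,0],[-0.0184,0.0106,0,0,0,0]]';  python3 -m crank '[[-0.0212,0,0,0,0,0],[-0.0184,-0.0106,0,0,0,0],[-0.0106,-0.0184,0,0,0,0],[0,-0.0212,0,0,0,0]]'; python3 -c "
from h import *
o=bot.get_obs();c=bot.capture('wrist');print(precise(c['color'],c,o)[:2])"
python3 -m crank '[[0.0106,-0.0184,0,0,0,0],[0.0184,-0.0106,0,0,0,0],[0.0212,0,0,0,0,0],[0.0184,0.0106,0,0,0,0]]';  python3 -m crank '[[0.0106,0.0184,0,0,0,0],[0,0.0212,0,0,0,0],[-0.0106,0.0184,0,0,0,0],[-0.0184,0.0106,0,0,0,0]]';  python3 -m crank '[[-0.0212,0,0,0,0,0],[-0.0184,-0.0106,0,0,0,0],[-0.0106,-0.0184,0,0,0,0],[0,-0.0106,0,0,0,0],[0,-0.0106,0,0,0,0]]'; python3 -c "
from h import *
o=bot.get_obs();c=bot.capture('wrist');print(precise(c['color'],c,o)[:2])"
```

```text
time: 12.8
tool_pos: [624.8, -0.4, 112.6]
tcp_rot: [-3.141, -0.0, 0.002]
contact_force: [-0.8, 1.8, 0.5]
grip_width: 0.8
finger_force: 0.4
time: 13.3
tool_pos: [604.4, -72.8, 112.7]
tcp_rot: [3.141, -0.001, -0.001]
contact_force: [2.5, 0.3, -1.6]
grip_width: 0.0
finger_force: 1.3
time: 13.8
tool_pos: [553.5, -20.6, 113.1]
tcp_rot: [3.141, 0.001, -0.001]
contact_force: [-0.5, -0.9, 0.8]
grip_width: 0.9
finger_force: 0.5
(array([595.27089015, -31.50673203]), np.float64(134.88583280098626))
time: 14.35
tool_pos: [623.4, -0.4, 112.3]
tcp_rot: [-3.14, 0.002, 0.002]
contact_force: [-0.4, 3.1, -1.4]
grip_width: 0.4
finger_force: 1.8
time: 14.85
tool_pos: [606.0, -72.5, 112.6]
tcp_rot: [3.141, -0.003, -0.0]
contact_force: [4.0, 0.0, -4.0]
grip_width: 0.3
finger_force: 2.2
time: 15.48
tool_pos: [554.6, -20.1, 112.8]
tcp_rot: [-3.142, 0.001, 0.001]
contact_force: [-3.9, -0.4, 2.5]
grip_width: 0.6
finger_force: 1.9
(array([595.31197725, -31.54954024]), np.float64(133.82199003403554))
```

```bash
python3 -m crank '[[0.001,-0.0034,0,0,0,0],[0.0015,-0.0034,0,0,0,0],[0.002,-0.0032,0,0,0,0],[0.002,-0.003,0,0,0,0],[0,0,0,0,0,0]]'; python3 -c "
from h import *
o=bot.get_obs();c=bot.capture('wrist');print(o['tool_pos'],precise(c['color'],c,o))"
```

```text
time: 16.15
tool_pos: [561.6, -7.3, 112.7]
tcp_rot: [-3.141, -0.0, 0.001]
contact_force: [-3.0, 1.1, 2.0]
grip_width: 0.3
finger_force: 1.9
[561.59900114  -7.2591044  112.66555164] (array([595.38604477, -31.32376401]), np.float64(120.4833698839919), {'yel': (58.9, 21.1, 438), 'blue': (61.8, 228.6, 173), 'red': (59.8, 119.5, 306)})
```

```bash
python3 -m crank '[[-0.002,0.0015,0,0,0,0],[0,0,-0.045,0,0,0],[0.046,-0.0165,0,0,0,0],[0,0,0,0,0,0],[0,0,0.045,0,0,0]]'; python3 -m crank '[[-0.0222,0,0,0,0,0],[-0.0184,0.0106,0,0,0,0],[-0.0106,0.0184,0,0,0,0],[0,0.0212,0,0,0,0]]'; python3 -c "
from h import *
o=bot.get_obs();c=bot.capture('wrist');print(precise(c['color'],c,o)[:2])"; python3 -m crank '[[0.0106,0.0184,0,0,0,0],[0.0184,0.0106,0,0,0,0],[0.0212,0,0,0,0,0],[0.0184,-0.0106,0,0,0,0]]'; python3 -m crank '[[0.0106,-0.0184,0,0,0,0],[0,-0.0212,0,0,0,0],[-0.0106,-0.0184,0,0,0,0],[-0.0184,-0.0106,0,0,0,0]]'; python3 -m crank '[[-0.0212,0,0,0,0,0],[-0.0184,0.0106,0,0,0,0],[-0.0053,0.0092,0,0,0,0],[-0.0053,0.0092,0,0,0,0],[0,0,0,0,0,0]]'; python3 -c "
from h import *
o=bot.get_obs();c=bot.capture('wrist');print(precise(c['color'],c,o)[:2])"
```

```text
time: 16.82
tool_pos: [608.1, 7.0, 114.9]
tcp_rot: [3.14, -0.008, 0.001]
contact_force: [0.3, -0.4, -1.1]
grip_width: 0.7
finger_force: 0.0
time: 17.32
tool_pos: [553.3, -43.9, 112.7]
tcp_rot: [3.142, 0.0, 0.001]
contact_force: [-0.5, 0.9, 0.5]
grip_width: 0.5
finger_force: 0.5
(array([595.24350956, -31.71789107]), np.float64(224.66734881598472))
time: 17.88
tool_pos: [624.2, -62.9, 112.5]
tcp_rot: [3.141, -0.0, -0.001]
contact_force: [-0.8, -0.6, -0.5]
grip_width: 0.4
finger_force: 0.5
time: 18.38
tool_pos: [603.7, 9.4, 112.7]
tcp_rot: [3.142, -0.001, 0.003]
contact_force: [3.1, -0.9, -1.5]
grip_width: 0.3
finger_force: 1.4
time: 19.0
tool_pos: [554.2, -22.2, 112.9]
tcp_rot: [3.141, -0.0, -0.0]
contact_force: [-0.1, 0.5, 0.2]
grip_width: 0.4
finger_force: 0.3
(array([595.28508595, -31.54826969]), np.float64(202.73634245961443))
```

```bash
python3 -m crank '[[0,0.006,0,0,0,0],[0,0.006,0,0,0,0],[0,0.005,0,0,0,0],[0,0.004,0,0,0,0],[0,0,0,0,0,0]]'; python3 -c "
from h import *
o=bot.get_obs();c=bot.capture('wrist');print(precise(c['color'],c,o))"
```

```text
time: 19.68
tool_pos: [553.9, -43.2, 112.6]
tcp_rot: [3.141, 0.001, 0.0]
contact_force: [-3.5, -0.6, 1.1]
grip_width: 0.7
finger_force: 1.3
(array([595.2565428 , -31.78228351]), np.float64(224.75052473492963), {'yel': (59.7, 21.7, 419), 'blue': (58.6, 227.6, 221), 'red': (60.8, 118.9, 296)})
```

```bash
python3 -m crank '[[0,0.001,0,0,0,0],[0,0.001,0,0,0,0],[0,0.0005,0,0,0,0],[0,0,0,0,0,0]]'; python3 -c "
from h import *
o=bot.get_obs();c=bot.capture('wrist');print(precise(c['color'],c,o))"
```

```text
time: 20.23
tool_pos: [554.1, -45.1, 112.6]
tcp_rot: [3.142, 0.0, 0.001]
contact_force: [-2.7, -0.1, 0.2]
grip_width: 0.4
finger_force: 1.4
(array([595.32821201, -31.70049888]), np.float64(225.22013740519705), {'yel': (59.7, 21.7, 403), 'blue': (58.4, 227.6, 210), 'red': (60.9, 119.0, 293)})
```

```bash
python3 -m crank '[[0,0.001,0,0,0,0],[0,0.001,0,0,0,0],[0,0.0005,0,0,0,0],[0,0,0,0,0,0]]'; python3 -c "
from h import *
o=bot.get_obs();c=bot.capture('wrist');print(precise(c['color'],c,o))"
```

```text
time: 20.78
tool_pos: [554.2, -47.7, 112.6]
tcp_rot: [3.141, 0.0, 0.001]
contact_force: [-3.1, -0.1, -1.0]
grip_width: 0.3
finger_force: 1.3
(array([595.26825156, -31.75750413]), np.float64(225.42146432215455), {'yel': (59.8, 21.9, 411), 'blue': (58.4, 227.6, 217), 'red': (60.9, 118.9, 295)})
```

The post is now resting against the tool's +x face, so the last bit needs a push along +x.

```bash
python3 -m crank '[[0.0008,0,0,0,0,0],[0.0008,0,0,0,0,0],[0,0,0,0,0,0]]'; python3 -c "
from h import *
o=bot.get_obs();c=bot.capture('wrist');print(precise(c['color'],c,o))"
```

```text
time: 21.2
tool_pos: [555.9, -47.6, 112.7]
tcp_rot: [3.141, 0.0, 0.001]
contact_force: [-2.7, 0.5, -0.5]
grip_width: 0.5
finger_force: 1.5
(array([595.35324657, -31.72271794]), np.float64(228.73100345228409), {'yel': (59.7, 21.9, 405), 'blue': (57.6, 228.3, 142), 'red': (60.9, 119.0, 286)})
```

```bash
python3 -m crank '[[-0.002,0,0,0,0,0],[0,0,-0.045,0,0,0],[0.0265,0.0115,0,0,0,0],[0.0255,0.0115,0,0,0,0],[0,0,0,0,0,0]]'; python3 -m crank '[[0,0,0.045,0,0,0],[-0.0212,0,0,0,0,0],[-0.0184,-0.0106,0,0,0,0],[-0.0106,-0.0184,0,0,0,0],[0,-0.0212,0,0,0,0]]'; python3 -m crank '[[0.0053,-0.0092,0,0,0,0],[0.0053,-0.0092,0,0,0,0],[0.008,-0.0053,0,0,0,0],[0.008,-0.0053,0,0,0,0],[0,0,0,0,0,0]]'; python3 -c "
from h import *
o=bot.get_obs();c=bot.capture('wrist');print(precise(c['color'],c,o)[:2])
C[:]=[595.3,-31.5]
q=o['tool_pos'][:2]-C;t=np.degrees(np.arctan2(q[1],q[0]));r=np.hypot(*q);print(t,r,lag(t,r,-1))
for t in (90,80,70,65,60,55,50): print(t,lag(t,41,-1),C+41*np.array([np.cos(np.radians(t)),np.sin(np.radians(t))]))"
```

```text
time: 21.88
tool_pos: [607.6, -71.4, 157.9]
tcp_rot: [3.141, -0.003, 0.0]
contact_force: [-0.8, 1.3, -0.3]
grip_width: 0.6
finger_force: 0.0
time: 22.5
tool_pos: [554.8, -19.3, 113.2]
tcp_rot: [3.141, -0.0, 0.0]
contact_force: [0.5, 0.5, -0.6]
grip_width: 0.4
finger_force: 0.2
time: 23.12
tool_pos: [583.0, 8.8, 112.5]
tcp_rot: [3.142, -0.001, 0.001]
contact_force: [0.8, 0.1, -0.8]
grip_width: 0.3
finger_force: 0.0
(array([588.31565614, -31.81945345]), np.float64(141.48388202997086))
106.92971140734514 42.079529327213535 84.42971140734514
90 64.0 [595.3   9.5]
80 51.0 [602.41957528   8.87711787]
70 34.5 [609.32282588   7.02739745]
65 26.0 [612.62734873   5.65861927]
60 19.0 [615.8          4.00704156]
55 14.0 [618.81663389   2.08523382]
50 10.0 [ 6.21654292e+02 -9.21778321e-02]
```

```bash
python3 -m crank '[[0.007,0,0,0,0,0],[0.007,0,0,0,0,0],[0.006,0,0,0,0,0],[0.004,0.001,0,0,0,0],[0,0,0,0,0,0]]'; python3 -m crank '[[-0.004,-0.001,0,0,0,0],[0,0,-0.045,0,0,0],[-0.056,0,0,0,0,0],[0,0,0,0,0,0]]'; python3 -c "
from h import *
o=bot.get_obs();c=bot.capture('wrist');print(o['tool_pos'],precise(c['color'],c,o))"
```

```text
time: 23.8
tool_pos: [606.6, 7.5, 112.6]
tcp_rot: [3.141, -0.0, 0.001]
contact_force: [-0.1, -0.1, 0.4]
grip_width: 0.4
finger_force: 0.3
time: 24.3
tool_pos: [541.4, 9.3, 157.3]
tcp_rot: [-3.141, 0.005, 0.001]
contact_force: [-0.0, 0.6, 0.6]
grip_width: 0.2
finger_force: 0.0
[541.39158686   9.30980246 157.32563736] (array([595.36023143, -31.13956664]), np.float64(38.768174850968), {'yel': (59.0, 21.0, 282), 'blue': (61.3, 227.4, 141), 'red': (59.2, 119.4, 204)})
```

```bash
python3 -m crank '[[0.056,0,0,0,0,0],[0,0,0,0,0,0],[0,0,0.045,0,0,0],[0,0,0,0,0,0]]'
```

```text
time: 24.85
tool_pos: [600.2, 8.9, 109.8]
tcp_rot: [-3.141, 0.007, 0.001]
contact_force: [-0.7, 1.2, 0.6]
grip_width: 0.5
finger_force: 0.0
```

```bash
python3 -m crank '[[0.003,0.0005,0,0,0,0],[0.003,0.0008,0,0,0,0],[0.003,0.0011,0,0,0,0],[0.003,0.0011,0,0,0,0],[0,0,0,0,0,0]]'; python3 -m crank '[[-0.004,-0.001,0,0,0,0],[0,0,-0.045,0,0,0],[-0.056,0,0,0,0,0],[0,0,0,0,0,0]]'; python3 -c "
from h import *
o=bot.get_obs();c=bot.capture('wrist');print(o['tool_pos'],precise(c['color'],c,o));cv2.imwrite('pics/w5.png',c['color'])"
```

```text
time: 25.48
tool_pos: [614.8, 5.1, 113.1]
tcp_rot: [3.141, -0.001, 0.001]
contact_force: [0.7, -0.3, 0.7]
grip_width: 0.3
finger_force: 0.2
time: 25.98
tool_pos: [549.0, 6.7, 156.8]
tcp_rot: [-3.141, 0.006, 0.001]
contact_force: [0.0, 0.1, -0.2]
grip_width: 0.8
finger_force: 0.0
[549.01619427   6.70852773 156.82566329] (array([595.38678733, -31.32291846]), np.float64(22.970012283796624), {'yel': (58.9, 21.0, 285), 'blue': (61.0, 227.3, 157), 'red': (59.4, 119.4, 206)})
```

View pics/w5.png

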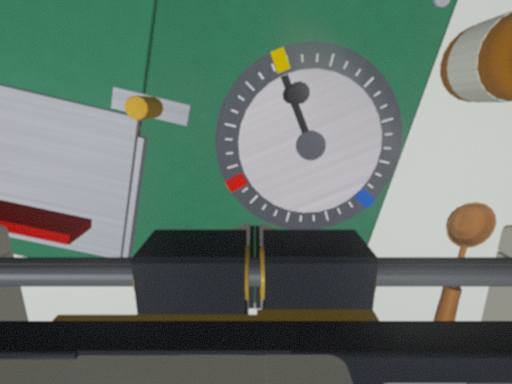

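The post points at yellow: 23.0° against 21.0°, post at (296,92) and tab at (280,60). Next is the bolt, whose knob top is at about (134,108).

```bash
python3 -m crank '[[0.025,-0.035,0,0,0,0],[0.025,-0.035,0,0,0,0],[0.025,-0.035,0,0,0,0.1125],[0,0,0,0,0,0.1125],[0,0,0,0,0,0]]'; python3 -c "
from h import *
o=bot.get_obs();c=bot.capture('wrist');print(o['tool_pos'],o['tcp_rot']);cv2.imwrite('pics/w6.png',c['color'])
T=camT(c,o);p=[603,58.4,-.225];print(proj([[617.7,74.5,129],[539.8,162.7,126]],c,T))"
```

```text
time: 26.65
tool_pos: [629.9, 111.6, 157.2]
tcp_rot: [3.141, -0.0, -0.222]
contact_force: [-0.4, -0.4, 0.2]
grip_width: 0.6
finger_force: 0.0
[629.89182149 111.6133082  157.20908647] [ 3.14145287e+00 -3.71628166e-04 -2.22432752e-01]
[[314.33426208 227.72881312]
 [213.63567133 346.63167233]]
```

View pics/w6.png

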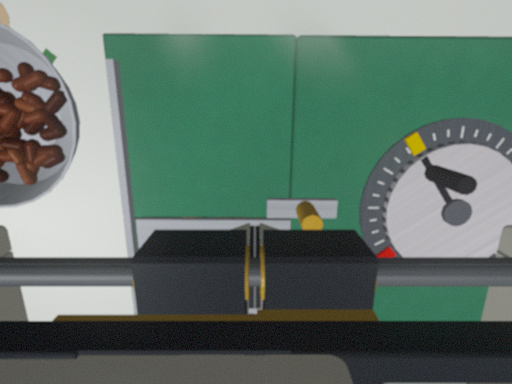

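The knob top is at (313,224), close to the predicted (314,228), and the box edges line up with the picture. I'll go down and push the bolt towards the dial.

```bash
python3 -m crank '[[-0.002,0,0.05,0,0,0],[0,0,0,0,0,0],[0,0.008,0,0,0,0],[0,0.008,0,0,0,0],[0,0,0,0,0,0]]'; python3 -m crank '[[0,0.005,0,0,0,0],[0,0.005,0,0,0,0],[0,0.005,0,0,0,0],[0,0.003,0,0,0,0],[0,0,0,0,0,0]]'; python3 -c "
from h import *
o=bot.get_obs();c=bot.capture('wrist');cv2.imwrite('pics/w7.png',c['color'])"
```

```text
time: 27.32
tool_pos: [624.3, 95.1, 109.3]
tcp_rot: [-3.141, -0.003, -0.225]
contact_force: [-0.4, 0.2, -0.4]
grip_width: 0.7
finger_force: 0.0
time: 27.95
tool_pos: [619.3, 78.0, 107.5]
tcp_rot: [3.141, 0.001, -0.225]
contact_force: [-0.2, 0.3, -0.2]
grip_width: 0.2
finger_force: 0.2
```

View pics/w7.png

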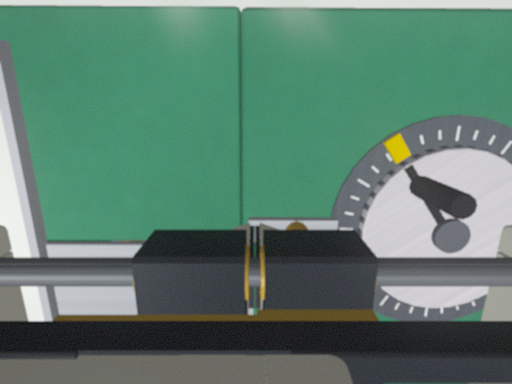

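The bolt has slid: its plate now starts at (248,220), right of the groove, and nothing blocked it at 4 mm, so it is unlocked. I'll finish the stroke.

```bash
python3 -m crank '[[0,0.002,0,0,0,0],[0,0.002,0,0,0,0],[0,0,0,0,0,0]]'; python3 -m crank '[[0,0.0015,0,0,0,0],[0,0,0,0,0,0]]'
```

```text
time: 28.38
tool_pos: [618.5, 75.0, 107.5]
tcp_rot: [-3.141, 0.001, -0.224]
contact_force: [1.0, 4.4, -0.6]
grip_width: 0.5
finger_force: 2.0
time: 28.62
tool_pos: [618.5, 74.8, 107.5]
tcp_rot: [-3.139, 0.0, -0.224]
contact_force: [1.9, 9.1, -1.1]
grip_width: 0.8
finger_force: 4.5
```

```bash
python3 -m crank '[[0,-0.004,0,0,0,0],[0,0,-0.05,0,0,0],[-0.0405,-0.0225,0,0,0,0],[-0.0405,-0.0225,0,0,0,0],[-0.0405,-0.0225,0,0,0,0]]'; python3 -m crank '[[0,0,0,0,0,0]]'; python3 -c "
from h import *
o=bot.get_obs();c=bot.capture('wrist');cv2.imwrite('pics/w8.png',c['color'])
T=camT(c,o);p=[605,58.4,-.225];print(o['tool_pos'],proj(b2w([[-85,87.5,126],[-85,52.5,126],[-85,122.5,126]],p),c,T).round())"
```

```text
time: 29.25
tool_pos: [514.7, 169.9, 157.8]
tcp_rot: [3.14, -0.0, -0.225]
contact_force: [-0.9, 0.0, 0.1]
grip_width: 0.7
finger_force: 0.0
time: 29.38
tool_pos: [513.7, 171.0, 158.0]
tcp_rot: [3.14, 0.001, -0.221]
contact_force: [0.6, -0.6, -0.2]
grip_width: 0.5
finger_force: 0.0
[513.70081042 171.0210961  158.00113646] [[257. 177.]
 [313. 177.]
 [202. 177.]]
```

View pics/w8.png

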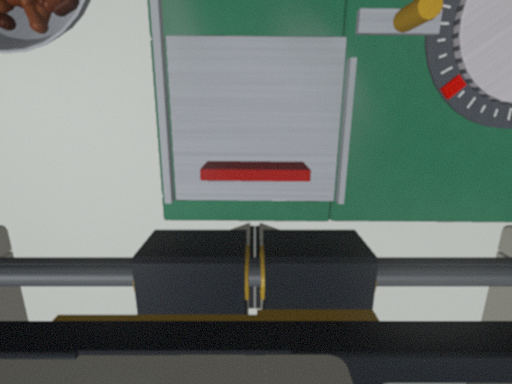

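The bar's top edge spans (202–310, 176), as predicted, and the bolt is clear of the hatch. I'll go down and push along +x.

```bash
python3 -m crank '[[0,0,0.05,0,0,0],[0,0,0,0,0,0],[0.01,0,0,0,0,0],[0.012,0,0,0,0,0],[0.012,0,0,0,0,0]]'; python3 -m crank '[[0.014,0,0,0,0,0],[0.014,0,0,0,0,0],[0.014,0,0,0,0,0],[0.014,0,0,0,0,0],[0.01,0,0,0,0,0]]'; python3 -m crank '[[0.004,0,0,0,0,0],[0.004,0,0,0,0,0],[0.003,0,0,0,0,0],[0.002,0,0,0,0,0],[0,0,0,0,0,0]]'; python3 -c "
p=0
from h import *
q=bot.get_obs()['tool_pos'];d=q[:2]-[603,58.4];print(.975*d[0]-.223*d[1],.223*d[0]+.975*d[1])"
```

```text
time: 30.05
tool_pos: [550.4, 161.9, 108.8]
tcp_rot: [-3.141, -0.001, -0.225]
contact_force: [-1.6, 0.5, 2.0]
grip_width: 0.6
finger_force: 1.3
time: 30.68
tool_pos: [614.5, 147.3, 107.9]
tcp_rot: [-3.141, -0.001, -0.224]
contact_force: [-2.4, -0.6, 2.1]
grip_width: 0.1
finger_force: 1.2
time: 31.3
tool_pos: [626.2, 144.6, 107.7]
tcp_rot: [3.142, -0.001, -0.224]
contact_force: [-0.0, -1.3, -0.6]
grip_width: 0.5
finger_force: 0.3
3.388997747406915 89.25404328416958
```

Roughly 101 mm so far; I'll continue gently to the stop.

```bash
python3 -m crank '[[0.002,0,0,0,0,0],[0.002,0,0,0,0,0],[0,0,0,0,0,0]]'; python3 -m crank '[[0.0015,0,0,0,0,0],[0.0015,0,0,0,0,0],[0,0,0,0,0,0]]'
```

```text
time: 31.68
tool_pos: [630.1, 143.7, 107.7]
tcp_rot: [3.142, -0.0, -0.224]
contact_force: [-2.2, -1.1, 0.3]
grip_width: 0.2
finger_force: 0.5
time: 32.05
tool_pos: [631.1, 143.5, 107.6]
tcp_rot: [3.141, 0.004, -0.224]
contact_force: [-8.5, 0.2, 3.8]
grip_width: 0.7
finger_force: 4.2
```

```bash
python3 -m crank '[[0.001,0,0,0,0,0],[0,0,0,0,0,0]]'; python3 -m crank '[[-0.01,0,0,0,0,0],[0,0,-0.06,0,0,0],[-0.06,0,-0.01,0,0,0],[-0.05,0,0,0,0,0],[0,0,0,0,0,0]]'; python3 -c "
from h import *
o=bot.get_obs();c=bot.capture('wrist');cv2.imwrite('pics/w9.png',c['color'])
T=camT(c,o);p=[605,58.4,-.225];print(o['tool_pos'],proj(b2w([[20,87.5,126],[10.7,-6,129]],p),c,T).round())"
```

```text
time: 32.3
tool_pos: [631.1, 143.5, 107.6]
tcp_rot: [3.14, 0.006, -0.224]
contact_force: [-12.1, 0.6, 7.0]
grip_width: 0.4
finger_force: 5.9
time: 32.92
tool_pos: [513.9, 170.4, 178.2]
tcp_rot: [3.142, 0.0, -0.222]
contact_force: [0.4, 0.3, 0.4]
grip_width: 0.5
finger_force: 0.0
[513.89461675 170.44502835 178.2401351 ] [[257.  -1.]
 [413.  16.]]
```

View pics/w9.png

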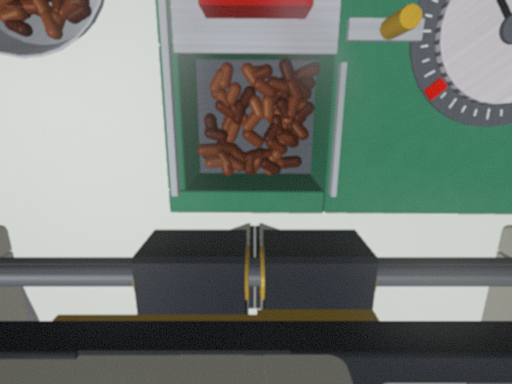

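The hatch is open with the beans visible around (258,115). The bar is at the top of the frame at about (257,5), where full travel should put it. The knob at (405,20) is fully drawn, and the bowl hasn't moved.

```bash
python3 -c "
from plant import bot
print(bot.close_job())"
```

```text
the job is handed in; nothing more can be done
None
```

The box is open and handed in at about 33 s: the combination was dialled red, blue, yellow (restarted once because the first red stop was too far off), and the bolt and hatch were both pushed to their stops without touching the bowl, jar or spoon.

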